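# Close the four wooden boxes with their own lids

### The arm

A 7-joint arm with a two-finger parallel gripper is mounted at the origin on the work surface. World frame = base frame: x ahead of the robot, y to its left, z up, the work surface at z = 0. Lengths are in m, angles in rad, forces in N, time in s.
With the tool pointing down it reaches from about 0.4 to 0.875 m from the base axis. Payload 4.4 kg.
Tool frame: the origin (TCP) lies midway between the tips of the shut fingers; the grasp point (between the pads) lies 19 mm behind it (bot.grip_point_offset is the distance from the TCP to the grasp point, in m); z points along the fingers, y is the line along which they close (so a half turn about z gives the same grasp; the last joint's range is limited). The gripper opens to 85 mm and grips with 20 to 120 N. Pads are 22 mm wide; open, the fingers measure 114 mm over their backs; the gripper's body (76 mm by 85 mm) begins 54 mm behind the grasp point. The pads swing forward as they close: fully open they stand 13 mm farther back than shut.
Start: joints at [-1.225, 0.628, 0.038, 1.517, -0.027, 0.996, -0.02], TCP at [0.26, 0.596, 0.231] pointing down, gripper open.
Joint ranges: [-3.06, 3.06], [-0.37, 2.12], [-1.25, 1.32], [0.18, 2.47], [-1.1, 4.24], [0.23, 1.98], [-2.94, 2.94]. Speed limits (rad/s): [2.57, 2.57, 3.14, 3.14, 3.14, 3.14, 3.14].

### API

Orientations are given as a unit quaternion [x, y, z, w].
In Python, from rig import bot gives the robot as it stands. The module is installed in compiled form; this text tells all that it offers. Calls block until the motion is done:
- bot.goto(position, orientation): joint-space move of the TCP to a pose.
- bot.move_l(position, orientation=None, feed=0.15): straight line of the TCP; orientation=None keeps the orientation; feed is the mean speed in m/s.
- bot.move_joints(angles): joint-space move.
- bot.gripper_to(opening): opening from 0.0 (shut) to 1.0 (fully open); the grip force is fixed at half the most; returns when the fingers have stopped.
- bot.wait(seconds).
- bot.solve_ik(position, orientation): joint angles nearest the present ones, or None.
- bot.state(): the state.
- bot.read_camera(name): name is "scene" or "side" or "wrist"; returns the picture (420x560x3 uint8, blue, green, red); there is no depth.
- bot.camera_info(name): a dict with "mtx" (3x3 intrinsics, pixels), "distortion" ([k1, k2, p1, p2, k3] as OpenCV has them; the pictures are not rectified), "cam_to_world" (4x4, takes a point from camera to world coordinates). Camera axes: x right, y down, z forward; pixel columns grow to the right and rows downward; lengths in m; the calibration is good to about 2 mm. A picture is of the moment at which its call begins: read the wrist's pose just before it. camera_info takes no time and is no camera call; for the wrist camera it gives the pose at the moment of the call.
A pose or a line that the arm cannot do raises bot.IKError and nothing moves.
- bot.close_job(): hands the job in; it is judged then, once.
The state is a dict: "time_s": time; "qpos": joint angles; "qvel": joint speeds; "joint_efforts": joint torques, N m; "position": TCP position; "eef_rot": TCP orientation; "ft_force": force on the tool from outside, world axes, zero at the start; "wrist_torque": the same for the moment, N m; "opening": opening from 0.0 (shut) to 1.0 (fully open); "finger_force": force on a finger pad.
Only numpy, scipy, OpenCV 4.12 (cv2) and the standard library are available. Lean on these libraries where they do the work, as an engineer would, in place of code of your own. Each camera call takes 0.05 s, during which the arm holds its last target. There are 200 camera calls.

### The job

The lids of the four small wooden boxes are piled two and two on the light grey glue mat. Take the stacks apart and put each lid, battens down, on the box of its own wood or colour, so that it is fully down on the rim all round. Leave the boxes where they stand, and do not disturb the glue bottle and the bar clamp.

Things in the scene. Friction and masses are not known exactly. Their poses are not given: they have to be found in the camera images.
- lid_maple: Loose pale maple lid, 70 g: board 130 x 60 x 12 mm (x, y, z) on two battens. Origin: centre of the board's underside; top face 12 mm above, battens reach 8 mm below. Battens 12 (x) by 24 (y) mm, centred at x = +40 and -40 mm. Alike either way round; all lids are of one size. Each stack: two lids on a 3 mm light grey glue mat (fixed).
- lid_walnut: Loose dark brown walnut lid, 70 g: board 130 x 60 x 12 mm (x, y, z) on two battens. Origin: centre of the board's underside; top face 12 mm above, battens reach 8 mm below. Battens 12 (x) by 24 (y) mm, centred at x = +40 and -40 mm. Alike either way round; all lids are of one size. Which lid lies on which varies.
- lid_padauk: Loose orange-red padauk lid, 70 g: board 130 x 60 x 12 mm (x, y, z) on two battens. Origin: centre of the board's underside; top face 12 mm above, battens reach 8 mm below. Battens 12 (x) by 24 (y) mm, centred at x = +40 and -40 mm. Alike either way round; all lids are of one size. In a stack the upper lid stands on its battens on the lower one's board.
- lid_green: Loose green-painted lid, 70 g: board 130 x 60 x 12 mm (x, y, z) on two battens. Origin: centre of the board's underside; top face 12 mm above, battens reach 8 mm below. Battens 12 (x) by 24 (y) mm, centred at x = +40 and -40 mm. Alike either way round; all lids are of one size. In a stack the upper lid is slid 18 to 24 mm lengthwise, so an end of the lower shows.
- box_maple: Open pale maple box, loose, 0.3 kg: outside 122 x 54 mm (x, y), 45 mm high, opening 106 x 38 mm, 40 mm deep. Origin: centre of its underside, on the bench; z up. Alike either way round. On it, its lid's board rests on the rim (lid origin 45 mm above box origin), battens inside the opening with 7 mm of play each way.
- box_walnut: Open dark brown walnut box, loose, 0.3 kg: outside 122 x 54 mm (x, y), 45 mm high, opening 106 x 38 mm, 40 mm deep. Origin: centre of its underside, on the bench; z up. Alike either way round. On it, its lid's board rests on the rim (lid origin 45 mm above box origin), battens inside the opening with 7 mm of play each way.
- box_padauk: Open orange-red padauk box, loose, 0.3 kg: outside 122 x 54 mm (x, y), 45 mm high, opening 106 x 38 mm, 40 mm deep. Origin: centre of its underside, on the bench; z up. Alike either way round. On it, its lid's board rests on the rim (lid origin 45 mm above box origin), battens inside the opening with 7 mm of play each way.
- box_green: Open green-painted box, loose, 0.3 kg: outside 122 x 54 mm (x, y), 45 mm high, opening 106 x 38 mm, 40 mm deep. Origin: centre of its underside, on the bench; z up. Alike either way round. On it, its lid's board rests on the rim (lid origin 45 mm above box origin), battens inside the opening with 7 mm of play each way.
- glue_bottle: Bystander: standing white glue bottle with blue label and orange cap, 52 mm diameter, 150 mm tall; origin at the centre of its foot, z up.
- bar_clamp: Bystander: bar clamp lying flat on the bench, orange jaws, steel bar 300 mm long, black handle, about 320 x 97 x 28 mm; origin under the middle of the bar, x along the bar, the jaws reach 83 mm to its +y. Besides these two a wooden mallet and a yellow-handled brush lie on the bench, farther out to the sides and under 65 mm high.
Things that resemble listed ones, but are neither listed nor needed, are in the scene too. Of the things like the lid_padauk, leave any that is purple; of the rest the smaller one is meant.

How it is judged:
At the end, for the whole second after the job is handed in: Every lid rests, released and still, on the box of its own colour: its board flat on the rim (lid origin 42 to 48 mm above the box origin, tilt under 0.05 rad), battens inside the opening (centres within 13 mm, long sides within 0.26 rad either way round), and the boxes stand upright (horizontal distance between lid_maple and box_maple below 0.013 m and z of lid_maple in the frame of box_maple between 0.042 and 0.048 m and angle between the x axis of lid_maple and the x axis of box_maple, either way round below 0.26 rad and angle between each of lid_maple, box_maple, lid_walnut, box_walnut, lid_padauk, box_padauk, lid_green, box_green's own z axis and vertical below 0.05 rad and linear speed of each of lid_maple, lid_walnut, lid_padauk, lid_green below 0.02 m/s and horizontal distance between lid_walnut and box_walnut below 0.013 m and z of lid_walnut in the frame of box_walnut between 0.042 and 0.048 m and angle between the x axis of lid_walnut and the x axis of box_walnut, either way round below 0.26 rad and horizontal distance between lid_padauk and box_padauk below 0.013 m and z of lid_padauk in the frame of box_padauk between 0.042 and 0.048 m and angle between the x axis of lid_padauk and the x axis of box_padauk, either way round below 0.26 rad and horizontal distance between lid_green and box_green below 0.013 m and z of lid_green in the frame of box_green between 0.042 and 0.048 m and angle between the x axis of lid_green and the x axis of box_green, either way round below 0.26 rad); the robot touches nothing.
It fails at once if a box is pushed or lifted more than 25 mm from where it stood (distance of any of box_maple, box_walnut, box_padauk, box_green from where it was at the start of the episode above 0.025 m).
It fails at once if the glue bottle is shifted more than 20 mm or tipped over (distance of glue_bottle from where it was at the start of the episode above 0.02 m or angle between glue_bottle's own z axis and vertical above 0.3 rad).
It fails at once if the bar clamp is shifted more than 20 mm (distance of bar_clamp from where it was at the start of the episode above 0.02 m).
It also fails if it takes over 96 s, if anything falls off the work surface, if the arm or the gripper's body presses on something with over 40 N, if the wrist force passes 120 N, or if a joint passes its speed limit or range.

## Working session

There is one attempt and no reset: what is moved stays moved. The work goes in short steps, each a Python script; the robot and the scene stay as the last script left them, time stands still between calls to the robot, and variables do not carry over. Pictures are saved under pics/ and viewed, at most 14 in all, crops included, and the job is handed in when it is done.

```bash
mkdir -p pics; python3 - <<'E'
from rig import bot
import cv2,numpy as np
for n in("scene","side"):
    im=bot.read_camera(n);cv2.imwrite(f"pics/{n}0.png",im)
    c=bot.camera_info(n);print(n,np.round(c["mtx"],1).tolist(),np.round(c["distortion"],3),np.round(c["cam_to_world"],3).tolist())
im=bot.read_camera("wrist");cv2.imwrite("pics/wrist0.png",im)
c=bot.camera_info("wrist");print(np.round(c["cam_to_world"],3).tolist(),np.round(c["mtx"],1).tolist(),c["distortion"]);s=bot.state();print(s["position"],s["eef_rot"],s["time_s"])
E
```

```text
scene [[493.3, 0.0, 277.0], [0.0, 493.3, 210.9], [0.0, 0.0, 1.0]] [0.031 0.    0.    0.    0.   ] [[-0.676, 0.533, -0.509, 1.143], [0.737, 0.489, -0.467, 0.541], [-0.0, -0.691, -0.723, 0.895], [0.0, 0.0, 0.0, 1.0]]
side [[485.9, 0.0, 279.5], [0.0, 485.9, 214.6], [0.0, 0.0, 1.0]] [-0.133  0.     0.     0.     0.   ] [[0.848, -0.383, 0.365, 0.134], [-0.529, -0.626, 0.573, -0.641], [0.009, -0.679, -0.734, 0.902], [0.0, 0.0, 0.0, 1.0]]
[[0.4, 0.877, 0.267, 0.192], [0.916, -0.383, -0.117, 0.625], [-0.001, 0.291, -0.957, 0.373], [0.0, 0.0, 0.0, 1.0]] [[355.6, 0.0, 283.2], [0.0, 355.6, 208.6], [0.0, 0.0, 1.0]] [-0.01430615  0.          0.          0.          0.        ]
[0.25993964 0.59525363 0.23061706] [ 2.04461260e-01  9.78874390e-01 -7.02521488e-04 -1.67266559e-04] 0.15
```

View pics/scene0.png

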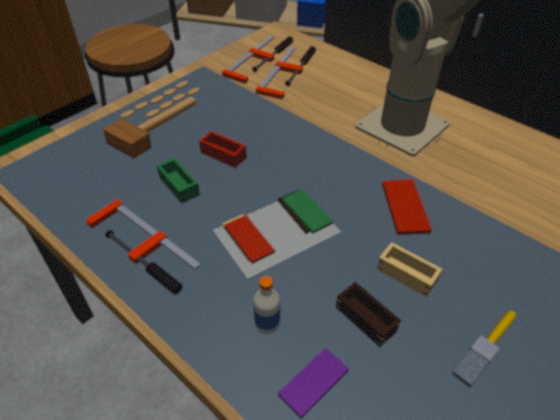

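View pics/side0.png

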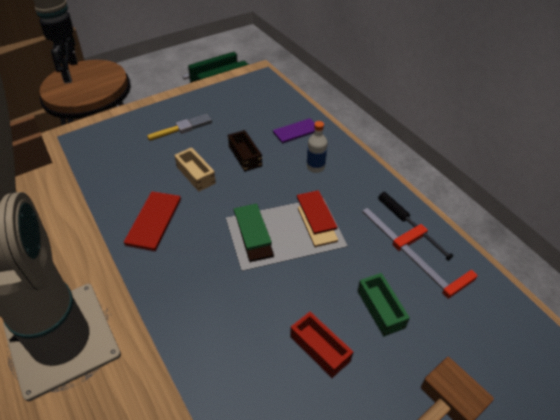

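The scene view shows red on maple at (248,238), green on a dark lid at (306,210), and boxes at red (223,148), green (178,180), maple (409,268) and walnut (368,312). The glue bottle is at (266,305).

Candidates for the padauk lid are the stack lid at (248,238), a larger red board at (406,206) and a purple one at (314,382). Purple is excluded and the smaller red one is meant, so the stack lid fits. I'll measure its size and check it in a crop.

```bash
cat > h.py <<'E'
import cv2,numpy as np
from rig import bot
def plane(cam,px,z,info=None):
    c=info or bot.camera_info(cam);K,d,T=map(np.array,(c["mtx"],c["distortion"],c["cam_to_world"]))
    u=cv2.undistortPoints(np.float64(px).reshape(-1,1,2),K,d).reshape(-1,2)
    r=np.c_[u,np.ones(len(u))]@T[:3,:3].T;o=T[:3,3]
    return (o+r*((z-o[2])/r[:,2])[:,None])[:,:2]
HSV={"red":[(0,150,50),(8,255,255)],"green":[(55,90,25),(85,255,255)],"maple":[(14,60,90),(32,255,255)],
     "walnut":[(0,30,8),(22,255,80)],"purple":[(125,80,30),(160,255,255)]}
def blob(im,col,seed,rad=45):
    m=cv2.inRange(cv2.cvtColor(im,cv2.COLOR_BGR2HSV),*map(np.array,HSV[col]))
    if col=="red": m|=cv2.inRange(cv2.cvtColor(im,cv2.COLOR_BGR2HSV),(172,150,50),(180,255,255))
    w=np.zeros_like(m);cv2.circle(w,seed,rad,255,-1);m&=w
    m=cv2.morphologyEx(m,cv2.MORPH_CLOSE,np.ones((3,3)))
    cs,_=cv2.findContours(m,cv2.RETR_EXTERNAL,cv2.CHAIN_APPROX_NONE)
    return cv2.convexHull(max(cs,key=cv2.contourArea))
def rect(P):
    (x,y),(w,h),a=cv2.minAreaRect(np.float32(P)*1000)
    if w<h:w,h,a=h,w,a+90
    return np.array([x,y,w,h,(a+90)%180-90])   # mm, deg of the long side
def measure(ims,col,s,t,z,rad=45):
    A=[cv2.convexHull(np.float32(plane(n,blob(im,col,p,rad)[:,0],z))) for n,im,p in zip(("scene","side"),ims,(s,t))]
    _,I=cv2.intersectConvexConvex(*A)
    return rect(I[:,0]),[rect(a[:,0]) for a in A]
E
python3 - <<'E'
from h import *
np.set_printoptions(precision=1,suppress=True)
ims=[cv2.imread(f"pics/{n}0.png") for n in("scene","side")]
for n,col,s,t,z in [("lidP","red",(248,238),(317,210),.043),("lidG","green",(306,210),(252,226),.043),("bigred","red",(406,206),(153,220),.012),
 ("boxP","red",(223,148),(321,343),.045),("boxG","green",(178,180),(383,304),.045),("boxM","maple",(409,268),(195,168),.045),("boxW","walnut",(368,312),(245,150),.045)]:
    r,(a,b)=measure(ims,col,s,t,z,48); print(n,r,a,b)
print("bottle foot",plane("scene",[(266,328)],0),plane("side",[(317,170)],0),"cap",plane("scene",[(266,283)],.15),plane("side",[(319,126)],.15))
print("clamp jaws",plane("scene",[(105,212),(147,246),(197,265)],.02))
print("mat corners",plane("scene",[(215,232),(250,271),(339,232),(300,197)],.003))
a=cv2.resize(ims[0][180:290,205:345],None,fx=3.5,fy=3.5);b=cv2.resize(ims[0][165:245,370:445],None,fx=3.5,fy=3.5)
o=np.zeros((385,490+263,3),np.uint8);o[:,:490]=a;o[:280,490:752]=b[:280,:262];cv2.imwrite("pics/crop.png",o)
E
```

```text
lidP [647.   -2.5 122.4  54.3  75. ] [650.1   0.  128.8  58.9  75. ] [643.   -6.6 132.5  59.1  74.6]
lidG [488.3  38.5 126.   57.4  74.4] [491.9  40.1 131.7  63.2  75.4] [486.5  34.3 135.1  58.7  74.4]
bigred [300.  205.5 183.3  84.3  45.9] [289.7 193.8 183.6  82.9  45.9] [300.1 205.5 183.4  84.3  45.7]
boxP [ 455.5 -294.4  116.9   49.8  -80. ] [ 470.8 -276.9  146.    85.9  -80.1] [ 452.8 -298.7  124.4   56.6  -80. ]
boxG [ 620.4 -288.6  119.5   53.6   79.2] [ 631.2 -269.8  160.3   68.    79.1] [ 610.8 -295.7  137.2   69.6   78.8]
boxM [444.1 297.6 132.7  50.4 -64.1] [465.8 310.1 125.   58.8 -84.9] [463.2 307.1 128.2  58.4 -84.9]
boxW [618.2 306.8 116.2  50.4  83.6] [629.9 312.  129.2  72.5  83.6] [608.1 285.6 160.1  64.8  82.5]
bottle foot [[0.8 0.2]] [[0.8 0.2]] cap [[0.8 0.2]] [[0.8 0.2]]
clamp jaws [[ 0.8 -0.3]
 [ 0.8 -0.2]
 [ 0.8 -0. ]]
mat corners [[ 0.7 -0.1]
 [ 0.7  0. ]
 [ 0.5  0.1]
 [ 0.4 -0. ]]
```

View pics/crop.png

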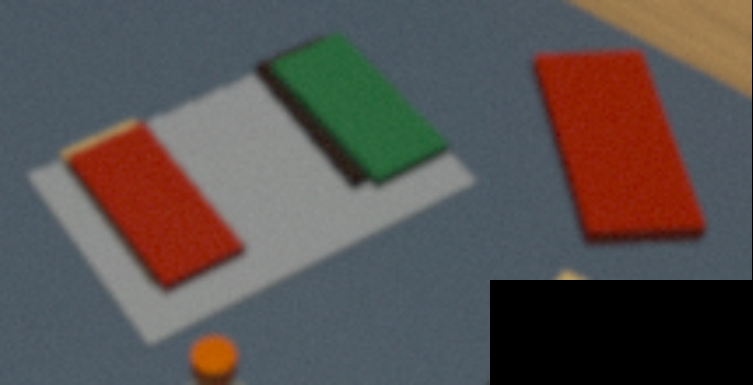

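The crop confirms it: the red lid on maple measures about 125 x 57 mm, against 183 x 84 mm for the loose red board, so the stack lid is padauk. Lengthwise, a maple end shows at the upper left and a dark walnut end under the green lid. I'll pick up padauk now.

```bash
cat >> h.py <<'E'
from scipy.spatial.transform import Rotation as R
def quats(deg):
    out=[]
    for a in (deg,deg+180):
        a=np.radians(a);x=np.array([np.cos(a),np.sin(a),0]);z=np.array([0,0,-1.])
        out.append(R.from_matrix(np.c_[x,np.cross(z,x),z]).as_quat())
    return out
def hover(xy,deg,z):
    p=[*xy,z];q0=np.array(bot.state()["qpos"]);best=None
    for q in quats(deg):
        s=bot.solve_ik(p,q)
        if s is not None:
            c=np.abs(np.array(s)-q0).max()
            if best is None or c<best[0]: best=(c,q)
    bot.goto(p,best[1]);return best[1]
def rep(t):
    s=bot.state();print(t,round(s["time_s"],1),np.round(s["position"],4),"open",round(s["opening"],3),"F",np.round(s["ft_force"],1),"pad",np.round(s["finger_force"],1))
def pick(xy,deg,z,top=.2):
    hover(xy,deg,top);rep("hover");bot.move_l([*xy,z],feed=.15);rep("down");bot.gripper_to(0.);rep("grip")
    bot.move_l([*xy,z+.07],feed=.12);rep("lift")
def place(xy,deg,z,top=.2):
    s=bot.state()["position"];bot.move_l([s[0],s[1],top],feed=.25)
    hover(xy,deg,top);rep("over");bot.move_l([*xy,z+.012],feed=.15);bot.move_l([*xy,z],feed=.04);rep("set");bot.gripper_to(1.);rep("free")
    bot.move_l([*xy,top],feed=.25)
def snap(n,tag):
    im=bot.read_camera(n);cv2.imwrite(f"pics/{n}{tag}.png",im);return im
E
python3 - <<'E'
from h import *
print(plane("scene",[(266,328)],0),plane("side",[(317,170)],0))
hover((.647,-.003),75,.22);snap("wrist","1");c=bot.camera_info("wrist")
im=cv2.imread("pics/wrist1.png")
m=cv2.inRange(cv2.cvtColor(im,cv2.COLOR_BGR2HSV),(0,150,50),(8,255,255));cs,_=cv2.findContours(m,0,1);k=max(cs,key=cv2.contourArea)
print(rect(plane("wrist",k[:,0],.043,c)).round(1))
rep("x")
E
```

```text
[[0.77231417 0.17064435]] [[0.76036916 0.15102708]]
[644.9  -3.  127.5  58.5  75.1]
x 2.7 [ 0.647  -0.0014  0.2199] open 1.005 F [-0.5 -0.1  0. ] pad 0.0
```

View pics/wrist1.png

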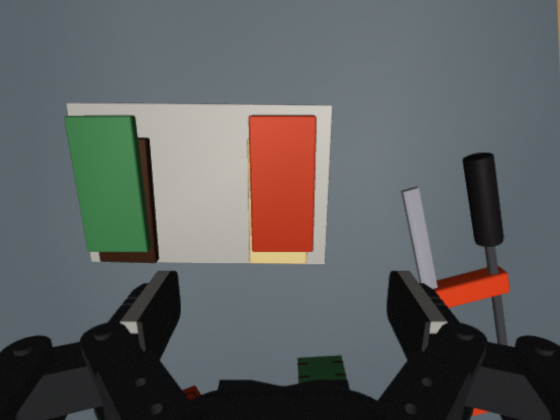

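The wrist view shows the padauk lid at (283,184), the maple end below it at (278,257), and the green lid on walnut at (112,185). The measured centre agrees with the scene cameras to 2 mm, so I'll pick and place it.

```bash
python3 - <<'E'
from h import *
pick((.646,-.003),75,.021,.13)
E
```

```text
hover 3.2 [ 0.6462 -0.0028  0.1301] open 0.998 F [0.3 0.1 0.3] pad 0.0
down 4.0 [ 0.6472 -0.0032  0.0223] open 1.003 F [-0.5  0.4  0.3] pad 0.0
grip 4.4 [ 0.647  -0.003   0.0226] open 0.686 F [-0.2  0.5  5.9] pad 64.6
lift 5.2 [ 0.6454 -0.0027  0.0905] open 0.691 F [-1.  -1.1 -0.7] pad 64.2
```

```bash
python3 - <<'E'
from h import *
s=bot.state()["position"];bot.move_l([s[0],s[1],.2],feed=.25)
hover((.4555,-.2945),-80,.2);bot.wait(.2);rep("o");w=snap("wrist","2");a=snap("scene","2");b=snap("side","2")
o=np.vstack([w[:,:],np.zeros((0,560,3),np.uint8)]);c=np.hstack([cv2.resize(w,(400,300)),cv2.resize(a,(400,300))])
cv2.imwrite("pics/both2.png",np.vstack([c,np.hstack([cv2.resize(b,(400,300)),np.zeros((300,400,3),np.uint8)])]))
E
```

```text
o 7.2 [ 0.4564 -0.2935  0.1998] open 0.684 F [ 1.5 -0.3 -0.6] pad 64.2
```

View pics/both2.png

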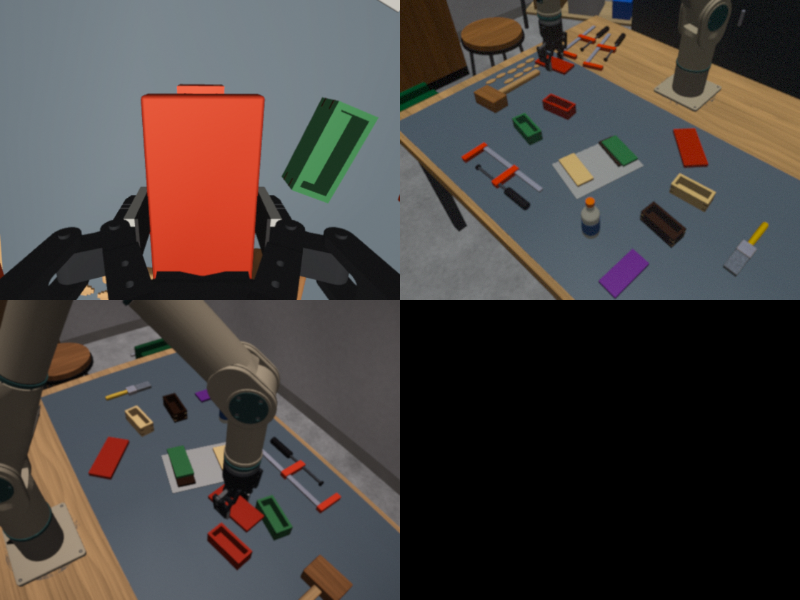

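The padauk lid is held straight, and the far edge of its box peeps out centred behind it at (200,88). The other lids are undisturbed. Next I'll place it, then look at it and at the green box on the way back.

```bash
python3 - <<'E'
from h import *
place((.4555,-.2945),-80,.037,.2)
w=snap("wrist","3")
hover((.4885,.038),74.6,.22);bot.wait(.2);g=snap("wrist","4");c=bot.camera_info("wrist");a=snap("scene","4");b=snap("side","4")
k=blob(g,"green",(280,200),130);print(rect(plane("wrist",k[:,0],.043,c)).round(1));rep("t")
C=[cv2.resize(x,(400,300)) for x in (w,g,a,b)]
cv2.imwrite("pics/both3.png",np.vstack([np.hstack(C[:2]),np.hstack(C[2:])]))
print(measure([a,b],"red",(223,148),(321,343),.057))
print(measure([a,b],"green",(178,180),(383,304),.045))
E
```

```text
over 7.9 [ 0.4554 -0.2946  0.2   ] open 0.683 F [-0.5 -0.3 -0. ] pad 64.2
set 9.5 [ 0.4554 -0.2944  0.0368] open 0.685 F [ 0.4 -0.  -1.2] pad 64.2
free 9.9 [ 0.4555 -0.2945  0.037 ] open 0.998 F [-0.4 -0.4  0.2] pad 0.0
[488.1  39.1 127.8  58.7  74.8]
t 12.4 [0.4886 0.0374 0.22  ] open 1.002 F [ 0.4  0.2 -0.1] pad 0.0
(array([ 476.68914795, -280.41400146,  131.25172424,   45.67965317,
        -57.40014267]), [array([ 475.25967407, -273.4185791 ,  157.46328735,   96.99765778,
        -80.37205124]), array([ 453.76522827, -298.3453064 ,  131.5103302 ,   61.32965469,
        -80.07217979])])
(array([ 620.46722412, -288.79107666,  119.77036285,   53.259758  ,
         79.01570892]), [array([ 631.96600342, -269.46307373,  162.33239746,   68.70999146,
         78.46988678]), array([ 610.76733398, -295.83331299,  137.28988647,   69.61721039,
         79.00769806])])
```

View pics/both3.png

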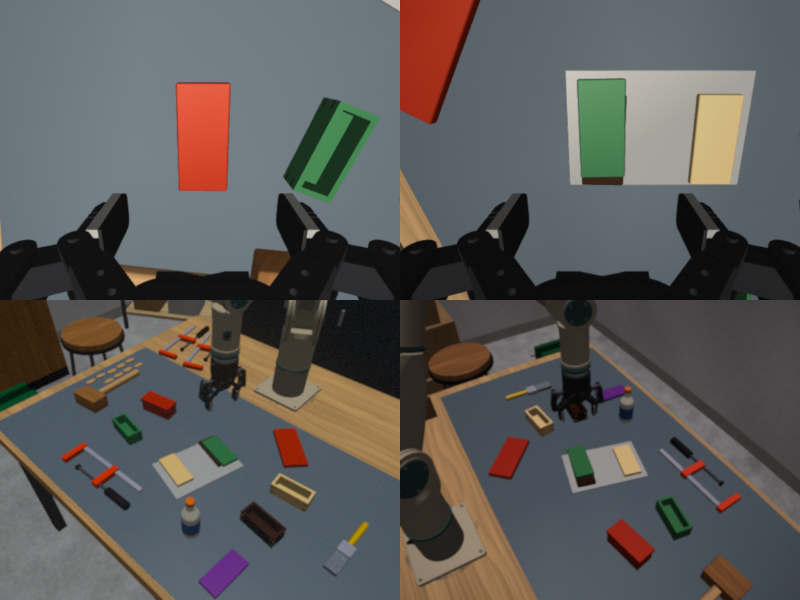

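The padauk lid sits flat on its box (wrist view (203,136) in the composite, no edge raised). The green lid is at (602,130) and the maple lid is now free at (717,138). Green goes next.

```bash
python3 - <<'E'
from h import *
pick((.4885,.0385),74.7,.021,.13)
place((.6205,-.289),79,.037,.2)
w=snap("wrist","5")
hover((.65,-.003),75,.22);bot.wait(.2);g=snap("wrist","6");c=bot.camera_info("wrist");a=snap("scene","6");b=snap("side","6")
np.set_printoptions(precision=1,suppress=True)
print(rect(plane("wrist",blob(g,"maple",(280,200),130)[:,0],.023,c)))
for n,s in(("maple",(250,240)),): print(rect(plane("scene",blob(a,n,s,45)[:,0],.023)))
rep("t")
print(measure([a,b],"maple",(409,268),(195,168),.045))
C=[cv2.resize(x,(400,300)) for x in (w,g,a,b)]
cv2.imwrite("pics/both4.png",np.vstack([np.hstack(C[:2]),np.hstack(C[2:])]))
E
```

```text
hover 12.8 [0.4885 0.038  0.1301] open 1.002 F [0.4 0.2 0.2] pad 0.0
down 13.7 [0.4895 0.0385 0.0221] open 0.999 F [ 0.7 -0.1  0.3] pad 0.0
grip 14.1 [0.4891 0.0387 0.0223] open 0.688 F [-1.5 -0.6  8.3] pad 62.7
lift 14.8 [0.4882 0.0387 0.0907] open 0.69 F [-0.2 -0.6 -0.3] pad 64.3
over 16.7 [ 0.6209 -0.2864  0.1994] open 0.685 F [0.2 0.4 0.1] pad 64.3
set 18.3 [ 0.6203 -0.2889  0.0367] open 0.687 F [ 0.  -0.6 -0.1] pad 64.3
free 18.7 [ 0.6205 -0.2891  0.0371] open 0.998 F [ 0.3 -0.1 -0.2] pad 0.0
[635.5 -22.1 129.5  59.4  74.6]
[638.7 -20.5 134.4  61.7  74.6]
t 21.0 [ 0.7 -0.   0.2] open 1.0 F [ 1.1 -0.6 -0. ] pad 0.0
(array([464.3, 309.4, 123.8,  55.9, -85. ]), [array([466. , 310.2, 125. ,  59.6, -85. ]), array([463.2, 307. , 128.5,  58.5, -85.1])])
```

View pics/both4.png

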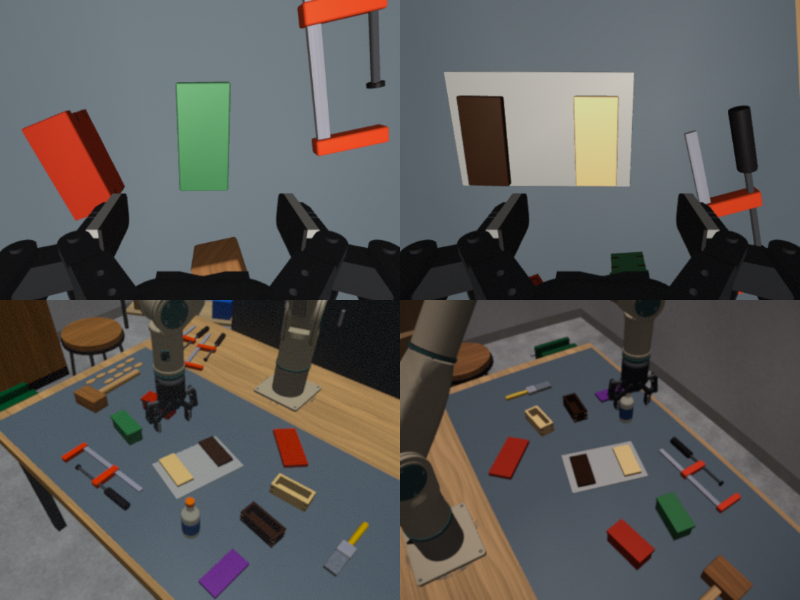

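Green sits flat on its box at (203,136). The walnut lid (483,141) and maple lid (596,140) lie free on the mat, the clamp is untouched, and the maple lid's offset from the upper one is 20.8 mm, as described. Maple goes next.

```bash
python3 - <<'E'
from h import *
np.set_printoptions(precision=1,suppress=True)
pick((.6365,-.0215),74.7,.003,.12)
place((.4645,.309),-85,.039,.2)
w=snap("wrist","7")
hover((.497,.058),74.7,.22);bot.wait(.2);g=snap("wrist","8");c=bot.camera_info("wrist");a=snap("scene","8")
HSV["walnut"]=[(0,40,0),(25,255,90)]
print(rect(plane("wrist",blob(g,"walnut",(280,190),120)[:,0],.023,c)))
print(rect(plane("scene",blob(a,"walnut",(300,213),45)[:,0],.023)));rep("t")
C=[cv2.resize(x,(400,300)) for x in (w,g,a)];C.append(C[0]*0)
cv2.imwrite("pics/both5.png",np.vstack([np.hstack(C[:2]),np.hstack(C[2:])]))
E
```

```text
hover 21.5 [ 0.6 -0.   0.1] open 0.997 F [0.1 0.5 1.5] pad 0.0
down 22.4 [ 0.6 -0.   0. ] open 0.998 F [0.2 0.  0. ] pad 0.0
grip 22.8 [ 0.6 -0.   0. ] open 0.687 F [-0.8  0.3  4.8] pad 64.8
lift 23.5 [ 0.6 -0.   0.1] open 0.684 F [ 0.4 -0.8 -1.1] pad 64.3
over 25.6 [0.5 0.3 0.2] open 0.689 F [ 0.5 -0.6 -1.8] pad 64.3
set 27.2 [0.5 0.3 0. ] open 0.683 F [ 0.5 -0.8 -1.4] pad 64.3
free 27.6 [0.5 0.3 0. ] open 0.999 F [0.7 0.  0.3] pad 0.0
[484.1  18.6 129.6  58.6  73.4]
[488.6  21.1 127.4  58.5  73. ]
t 29.7 [0.5 0.1 0.2] open 1.003 F [-0.4 -0.  -0.1] pad 0.0
```

View pics/both5.png

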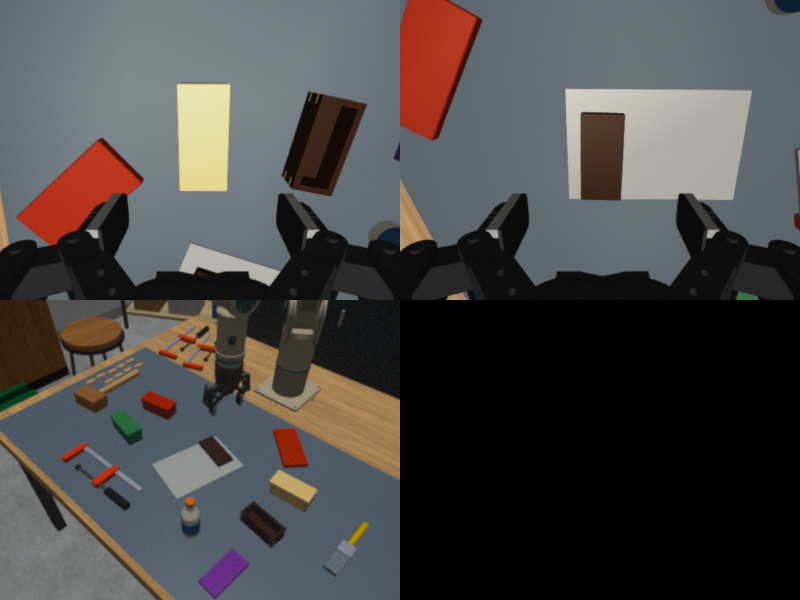

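Maple sits flat on its box at (203,137), and the walnut lid (602,156) measures 130 x 59 mm at the expected place. Walnut is last.

```bash
python3 - <<'E'
from h import *
pick((.4855,.0195),73.4,.003,.12)
place((.618,.307),83.3,.039,.2)
w=snap("wrist","9");hover((.45,0.),75,.35);bot.wait(.2);a=snap("scene","9");b=snap("side","9");rep("t")
for x,n,ps in ((a,"scene",[(.4555,-.2945),(.6205,-.289),(.4645,.309),(.618,.307)]),):pass
C=[cv2.resize(x,(400,300)) for x in (w,a,b)];C.append(cv2.resize(a[110:215,130:270],(400,300)))
cv2.imwrite("pics/both6.png",np.vstack([np.hstack(C[:2]),np.hstack(C[2:])]))
E
```

```text
hover 30.2 [0.486  0.0197 0.1203] open 1.0 F [0.6 0.1 0.1] pad 0.0
down 31.1 [0.4864 0.0197 0.0039] open 0.997 F [-0.3 -0.1  0.5] pad 0.0
grip 31.5 [0.486  0.0198 0.0042] open 0.686 F [-1.5  0.3  7.8] pad 63.5
lift 32.2 [0.4852 0.0197 0.0727] open 0.684 F [ 0.1 -0.6 -1.3] pad 64.3
over 34.1 [0.6182 0.3042 0.1996] open 0.686 F [ 0.3  0.3 -0.6] pad 64.3
set 35.7 [0.6178 0.3069 0.0387] open 0.683 F [ 0.1  1.3 -1.3] pad 64.3
free 36.1 [0.6181 0.307  0.0391] open 0.999 F [-0.4 -0.4  0.2] pad 0.0
t 38.6 [4.502e-01 4.000e-04 3.497e-01] open 1.003 F [ 0.5  0.2 -0.3] pad 0.0
```

View pics/both6.png

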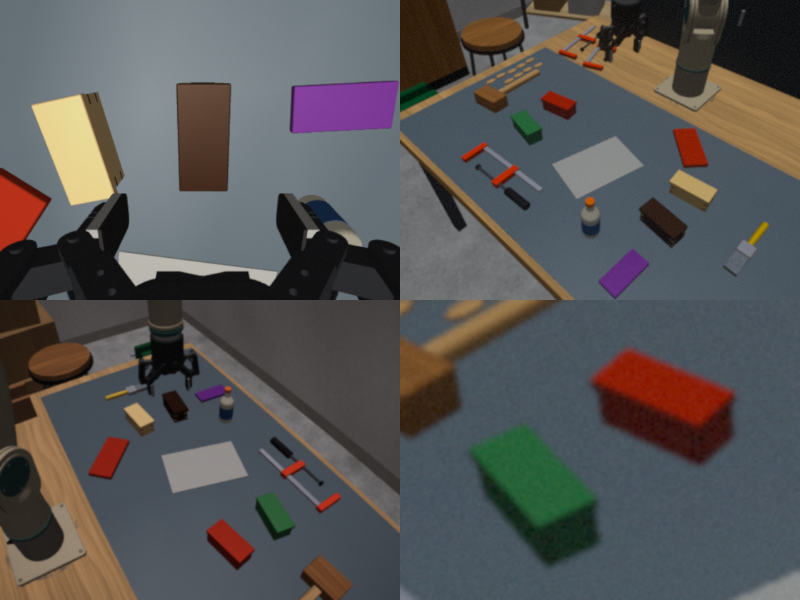

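All four lids are on. In the wrist view the walnut box shows slightly past the lid's far end at (203,83), so I'll check that closely.

```bash
python3 - <<'E'
import cv2,numpy as np
w,a,b=[cv2.imread(f"pics/{n}9.png") for n in("wrist","scene","side")]
br=lambda x:cv2.convertScaleAbs(x,alpha=2)
C=[cv2.resize(br(x),(400,300),interpolation=cv2.INTER_CUBIC) for x in (w[100:190,225:345],a[265:340,320:420],a[235:310,360:460],b[120:195,205:305])]
cv2.imwrite("pics/crop7.png",np.vstack([np.hstack(C[:2]),np.hstack(C[2:])]))
E
```

```text
(no output)
```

View pics/crop7.png

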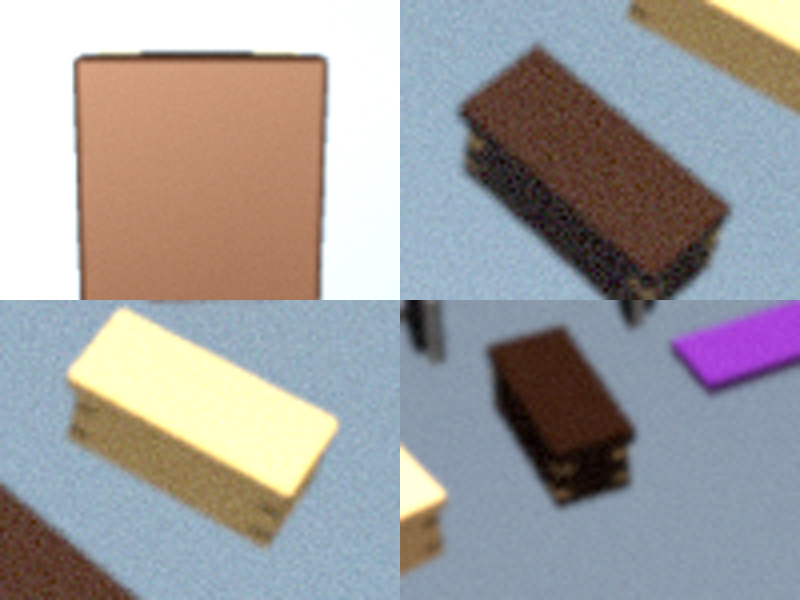

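The crops show the walnut lid flat with its overhang visible at the near end. Only about a 1 mm sliver of box shows at the far end, well inside tolerance. The maple lid is flat too, so I'm handing in.

```bash
python3 -c "
from rig import bot
print(bot.close_job())"
```

```text
the job is handed in; nothing more can be done
None
```

The job is handed in with all four lids placed flat, battens down, on the boxes of their own wood or colour, after about 39 s on the robot's clock; the boxes, glue bottle and clamp look unmoved in the last pictures, and no verdict came back.

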